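Trip the pawl of a bench ratchet lift with a rod and lower the transformer

TASK

Pick up the steel rod by its black handle, feel it gently in under the pawl of the ratchet lift and with the rod lift the pawl right over until it lies back clear of the rack; do not strain the lift or touch it with the gripper while the pawl is swinging. Then lay the rod down flat on the bench and press the lift's knob down gently and steadily until the shelf with the transformer sits fully down on its buffers, leaving everything else on the bench where it is.

Things in the scene. Friction and masses are not known exactly. Their poses are not given: they have to be found in the camera images.
- lift: Ratchet lift, fixed. Origin: underside of its foot plate (on the bench), on the rack bar's vertical axis; z up, x away from the robot at yaw 0, y left. Plate 130 (x) x 280 mm (y -155 to +125), 12 thick. Rack bar 18 x 20 mm at the origin, teeth on its +y side, tips at y +17; shelf with transformer on the -y side (y -135 to -10, x +-42). It bears at most 10 N from the rod.
- pin_foot (a point): Point of the foot plate's top (z 12 mm) straight below the pawl's pin, at y +72 mm of the lift, x 0; axes as the lift's. The pin is parallel to x, its height anywhere from 82 to 102 mm above the bench: not reported, to be felt with the rod on the sill, or seen. Cheek plates hold the pin: y +-17 mm, x +-15 mm, z +-18 mm about it. Behind it (y +33 to +49) a post up to 135 mm above the bench.
- gap_foot (a point): Point of the foot plate's top (z 12 mm) straight below the gap under the pawl, y +39 mm, x 0 of the lift. A flat level sill (x -33 to +28, lift y +26 to +56 mm) lies under the pawl, its top 1.7 mm below the pin's axis. Sill to pawl is about 10.5 mm here, so the 8 mm shank on the sill has 2.5 mm to spare; open towards -x, where the sill juts out 25 mm before the pawl. Sill, pin and pawl are one firm block.
- pawl (a joint): Turn of the pawl about its pin, rad. Steel bar, x -8 to +8 mm, 10 mm deep (5 at the tip), 68 mm from pin to tip, 110 g. 0: in the rack, its tip between two teeth (-y of the pin), sloping up 24 degrees from the pin. Grows as the tip is lifted up and away from the rack: above 0.25 teeth clear, past 1.15 (upright) it falls over by itself, 1.9 lying back on its stop. Needs about 1 N; sideways (x) it is rigid.
- carriage (a joint): Height of the carriage (rack, shelf, transformer, knob, 0.5 to 0.75 kg) above its lowest place, m. 0: shelf on its rubber buffers, a hard stop. The stiff slide stays where it is left; with the pawl clear a push of 2 to 8 N on the knob moves it down slowly. With the pawl in, it soon stops hard on a tooth (within 50 mm). The lift bears at most 25 N from the gripper.
- knob_top (a point): Centre of the flat top of the black round push knob (46 mm diameter, 14 thick) on top of the rack bar, part of the carriage; 226 mm above the bench when the carriage is fully down, about 300 at the start. It stands about 39 mm above the transformer's top beside it (y -43 mm and beyond).
- rod: Rod lying flat on the bench, 150 g: black flat-sided handle 100 long x 16 wide x 22 mm high, flat-ended straight round steel shank 8 mm thick. x points from handle to shank tip, z up. Origin: underside of the handle, 25 mm behind its front end (good grip, near the balance point). Handle x -75 to +25 mm, shank's axis 11 mm above the origin, tip at x +145 mm. (The screwdriver's handle is round.)
- driver: Bystander: screwdriver with a round black handle (26 mm thick) and a thin blade, 170 mm long.
- spool: Bystander: metal wire spool, 52 mm diameter, 36 mm high.
- heatsink: Bystander: finned aluminium heatsink, 50 x 60 x 28 mm.
- meter: Bystander: grey handheld meter, 150 x 75 x 43 mm.
- jar: Bystander: clear jar with black cap, 64 mm diameter, 80 mm high.
- mug: Bystander: white mug, 76 mm diameter, 90 mm high.
- board: Bystander: circuit board, 100 x 80 x 16 mm.

How it is judged:
On the way, in this order (a step that is already met when the one before it is completed fails the run):
1. the rod, in contact, has lifted the pawl clear of the teeth (value of joint pawl above 0.5 rad and contact force between lift and rod above 0.15 N), for 0.05 s.
2. the pawl lies back, over centre (value of joint pawl above 1.6 rad), for 0.2 s.
3. the shelf is down on its buffers (value of joint carriage below 0.003 m), for 0.2 s.
At the end, for the whole second after the job is handed in: The pawl lies back (joint above 1.6 rad), the carriage is within 3 mm of its lowest position, and the rod lies flat and at rest on the bench (origin below 20 mm, within 0.22 rad of level) (value of joint carriage below 0.003 m and value of joint pawl above 1.6 rad and height (world z) of rod below 0.02 m and angle between rod's own x axis and vertical between 1.35 and 1.79 rad and linear speed of rod below 0.03 m/s); the robot touches nothing.
It fails at once if the rod strains the lift: more than 10 N between them (contact force between lift and rod above 10 N).
It fails at once if the gripper or arm presses the lift with more than 25 N (contact force between lift and the fingers above 25 N or contact force between lift and the arm above 25 N).
It fails at once if the gripper touches the lift while the pawl is swinging (value of joint pawl between 0.3 and 1.5 rad and contact force between lift and the fingers above 1 N).
It fails at once if the shelf is slammed down, faster than 0.3 m/s (velocity of joint carriage below -0.3 m/s).
It fails at once if a bystander is shifted by more than 30 mm (distance of any of driver, spool, heatsink, meter, jar, mug, board from where it was at the start of the episode above 0.03 m).
It also fails if it takes over 72 s, if anything falls off the work surface, if the arm or the gripper's body presses on something with over 40 N, if the wrist force passes 120 N, or if a joint passes its speed limit or range.

ROBOT

A 7-joint arm with a two-finger parallel gripper is mounted at the origin on the work surface. World frame = base frame: x ahead of the robot, y to its left, z up, the work surface at z = 0. Lengths are in m, angles in rad, forces in N, time in s.
With the tool pointing down it reaches from about 0.425 to 0.875 m from the base axis. Payload 4.7 kg.
Tool frame: the origin (TCP) lies midway between the tips of the shut fingers; the grasp point (between the pads) lies 19 mm behind it; z points along the fingers, x is the direction in which the jaws open and shut, and the axes are right-handed (so a half turn about z gives the same grasp; the last joint's range is limited). The gripper opens to 87 mm and grips with 3 to 60 N. Pads are 19 mm wide; open, the fingers measure 117 mm over their backs; the gripper's body (75 mm by 190 mm) begins 51 mm behind the grasp point.
Start: joints at [1.165, 0.321, -0.07, 1.45, 0.023, 1.371, -0.057], TCP at [0.265, -0.594, 0.223] pointing down, gripper open.
Joint ranges: [-2.86, 2.86], [-0.3, 2.09], [-1.38, 1.24], [0.06, 2.45], [-1.56, 4.7], [0.09, 2.05], [-2.69, 2.69]. Speed limits (rad/s): [2.57, 2.57, 3.14, 3.14, 3.14, 3.14, 3.14].

INTERFACE

Orientations are given as a rotation vector (axis times angle).
In Python, from bench import get_state, eyes, ticket gives the robot as it stands.
- The arm moves only by the tool carry_out, never from a script. Its argument "motion" is a list of rows, each a list of 2 entries, a list of its own where there are three numbers: the shift along the world's x, y, z in m, then the turn about the world's z in rad. A call has 1 to 20 rows; each row is the pose to reach, as a shift and turn from the pose commanded when the call began; what a row does not reach only later rows make up. A row lasts 1/10 s, in which the tool goes at most 50 mm and 8.59 degrees, less where a joint would pass 70% of its speed; a pose out of reach is approached as far as the arm can. A call with a gripper value outside its range is refused whole. "grip" is the gripper command: -1 is fully open, 1 is shut, values between are in proportion, set as the call begins (left out, the last holds). The fingers move at their own pace and stop on an object; "squeeze" is the grip in N (left out, the last holds). Time passes only in rows, so rows that repeat a pose let the fingers close. It gives the time, the measured TCP pose, the force and the opening at its end, in the units of the state.
- get_state(): the state, without advancing time (a new reading comes with each control period).
- eyes.get_image(name): name is "scene" or "top" or "wrist"; returns a dict with "pixels" (420x560x3 uint8, blue, green, red), "mtx" (3x3 intrinsics, pixels), "dist_coeffs" ([k1, k2, p1, p2, k3] as OpenCV has them; the pictures are not rectified), "extrinsics" (4x4, takes a point from camera to world coordinates). Camera axes: x right, y down, z forward; pixel columns grow to the right and rows downward; lengths in m; the calibration is good to about 2 mm. A picture is of the moment at which its call begins. There is no depth.
- ticket.close_job(): hands the job in, once; it reports no verdict.
The state is a dict: "time": time; "joint_positions": joint angles; "qd": joint speeds; "joint_torque": joint torques, N m; "position": TCP position; "tool_rot": TCP orientation; "ft_force": force on the tool from outside, world axes, zero at the start; "torque": the same for the moment, N m; "grip_width": opening from 0.0 (shut) to 1.0 (fully open).
Only numpy, scipy, OpenCV 4.12 (cv2) and the standard library are available. Lean on these libraries where they do the work, as an engineer would, in place of code of your own. Each camera call takes 0.05 s, during which the arm holds its last target. There are 200 camera calls.

## Working session

There is one attempt and no reset: what is moved stays moved. The work goes in short steps, Python scripts to look and compute and a tool call to move; the robot and the scene stay as the last step left them, time stands still between calls to the robot, and variables do not carry over. Pictures are saved under pics/ and viewed, about 8 in all and at most 12, crops included, and the job is handed in when it is done.

Besides the shell and the picture viewer there is one more tool, called after "Request:" by a JSON object that holds its "op" and its "data". carry_out: Moves the arm, as the interface text tells. Its arguments: {"type":"object","properties":{"motion":{"type":"array","items":{"type":"array"}},"grip":{"type":"number"},"squeeze":{"type":"number"}},"required":["motion"]}

```bash
mkdir -p pics; ls; cat > h.py <<'E'
import numpy as np, cv2
from bench import get_state, eyes, ticket
def shot(name, fn=None):
    d=eyes.get_image(name)
    if fn: cv2.imwrite('pics/'+fn, d['pixels'])
    return d
def ray(d,uv):
    p=cv2.undistortPoints(np.array([[uv]],float),np.array(d['mtx'],float),np.array(d['dist_coeffs'],float))[0,0]
    E=np.array(d['extrinsics']); v=E[:3,:3]@np.array([p[0],p[1],1.]); return E[:3,3],v/np.linalg.norm(v)
def onz(d,uv,z):
    o,v=ray(d,uv); return o+v*(z-o[2])/v[2]
def tri(d1,a,d2,b):
    o1,v1=ray(d1,a);o2,v2=ray(d2,b)
    t=np.linalg.lstsq(np.stack([v1,-v2],1),o2-o1,rcond=None)[0]
    p,q=o1+v1*t[0],o2+v2*t[1]; return (p+q)/2,np.linalg.norm(p-q)
def proj(d,P):
    E=np.linalg.inv(np.array(d['extrinsics'])); 
    return cv2.projectPoints(np.array(P,float).reshape(-1,3),cv2.Rodrigues(E[:3,:3])[0],E[:3,3],np.array(d['mtx'],float),np.array(d['dist_coeffs'],float))[0][:,0]
E
python3 - <<'E'
from h import *
import pickle
D={n:shot(n,n+'0.png') for n in('scene','top','wrist')}
pickle.dump(D,open('d0.pkl','wb'))
for n in D: print(n,np.round(D[n]['extrinsics'],3).tolist(),np.round(D[n]['mtx'],1).tolist())
print(get_state())
E
```

```text
pics
scene [[0.258, 0.674, -0.692, 1.321], [0.966, -0.186, 0.179, -0.202], [-0.008, -0.715, -0.699, 0.933], [0.0, 0.0, 0.0, 1.0]] [[450.4, 0.0, 277.7], [0.0, 450.4, 204.0], [0.0, 0.0, 1.0]]
top [[-0.025, -0.984, 0.177, 0.362], [-1.0, 0.027, 0.009, 0.009], [-0.013, -0.176, -0.984, 1.171], [0.0, 0.0, 0.0, 1.0]] [[409.5, 0.0, 273.3], [0.0, 409.5, 214.8], [0.0, 0.0, 1.0]]
wrist [[0.407, -0.873, -0.271, 0.34], [-0.914, -0.389, -0.119, -0.56], [-0.002, 0.295, -0.955, 0.383], [0.0, 0.0, 0.0, 1.0]] [[316.1, 0.0, 278.3], [0.0, 316.1, 211.5], [0.0, 0.0, 1.0]]
{'time': 0.15, 'joint_positions': array([ 1.1650949 ,  0.32163207, -0.07008171,  1.45138892,  0.02257896,
        1.37079521, -0.05690028]), 'qd': array([ 0.00021559, -0.00379519,  0.00168414, -0.00391175,  0.00051005,
       -0.00090915, -0.00147942]), 'joint_torque': array([ 5.05146636e-04, -4.91795611e+01, -4.04615253e-01, -3.12877429e+01,
       -6.40997104e-02,  4.03870689e-02,  9.85501310e-05]), 'position': array([ 0.26472045, -0.59319853,  0.22172908]), 'tool_rot': array([-2.63495537e+00,  1.70940119e+00,  1.94831693e-03]), 'ft_force': array([-0.53239815,  0.1900152 , -0.2551304 ]), 'torque': array([ 0.01314292, -0.01601112, -0.03585423]), 'grip_width': 1.0019568581896845}
```

View pics/top0.png

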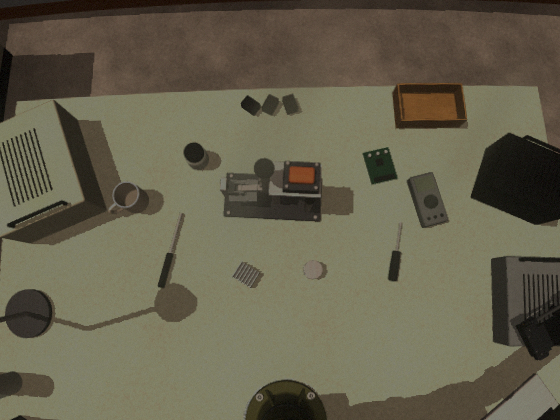

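View pics/scene0.png

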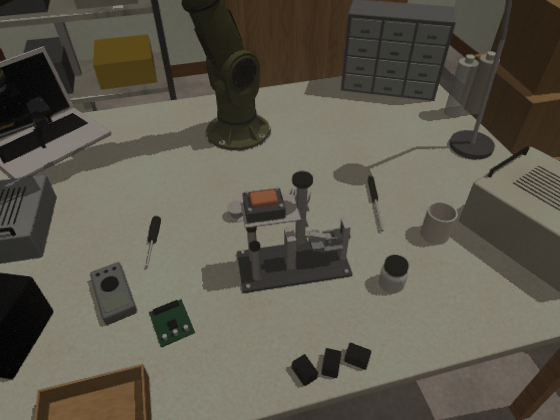

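The top view shows the lift's plate at about (272,197), with the knob at (264,168). The longer tool (76 px) at (163,287)-(182,213) is the rod, and the short one at (395,250) is the screwdriver. I'll enlarge both places.

```bash
python3 - <<'E'
from h import *
import pickle
D=pickle.load(open('d0.pkl','rb'))
t=D['top']['pixels'];s=D['scene']['pixels']
a=cv2.resize(t[150:230,210:335],None,fx=4,fy=4,interpolation=cv2.INTER_CUBIC)
b=cv2.resize(t[205:295,145:195],None,fx=4,fy=4,interpolation=cv2.INTER_CUBIC)
c=cv2.resize(s[165:295,225:360],None,fx=2.0,fy=2.0,interpolation=cv2.INTER_CUBIC)
im=np.zeros((600,800,3),np.uint8); im[:320,:500]=a; im[:360,510:710]=b; im[325:585,:270]=c
im=cv2.convertScaleAbs(im,alpha=1.5)
cv2.imwrite('pics/c1.png',im)
g=cv2.cvtColor(t,cv2.COLOR_BGR2GRAY)
# rod handle
m=np.zeros_like(g);m[245:295,150:185]=(g[245:295,150:185]<55)
n,l,st,ce=cv2.connectedComponentsWithStats(m)
print(st[1:],ce[1:])
i=1+np.argmax(st[1:,4]);ys,xs=np.where(l==i)
r=cv2.minAreaRect(np.stack([xs,ys],1).astype(np.float32));print(r)
bp=cv2.boxPoints(r);print(np.round([onz(D['top'],p,.011)for p in bp],4), onz(D['top'],r[0],.018))
E
```

```text
[[158 253  15  35 240]] [[165.11666667 270.19166667]]
((165.40565490722656, 269.8301696777344), (7.005387783050537, 35.43901824951172), 15.94539737701416)
[[0.3752 0.3526 0.011 ]
 [0.4714 0.3259 0.011 ]
 [0.4654 0.3063 0.011 ]
 [0.3695 0.3332 0.011 ]] [0.41979474 0.32757476 0.018     ]
```

View pics/c1.png

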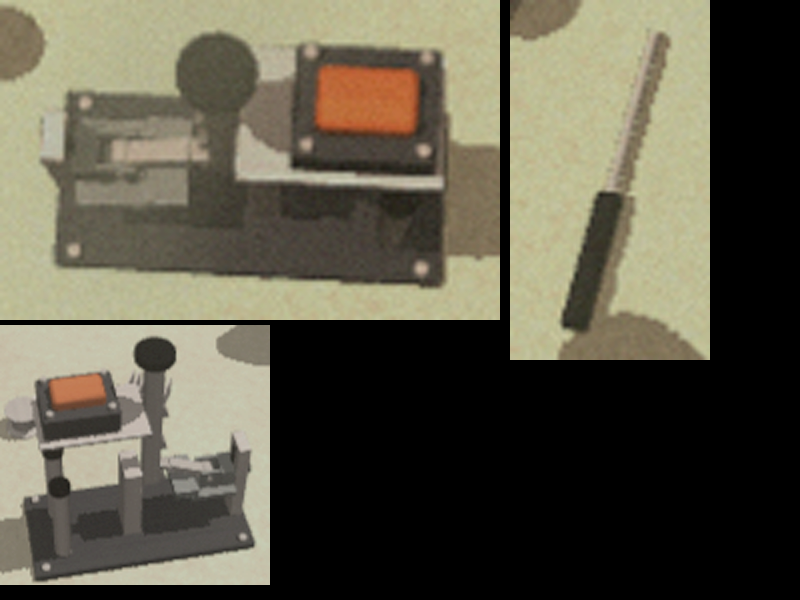

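```bash
python3 - <<'E'
from h import *
import pickle
D=pickle.load(open('d0.pkl','rb'));T=D['top'];S=D['scene']
f=lambda u,v:(210+u/4,150+v/4)
P={k:onz(T,f(*v),.012)[:2] for k,v in dict(TL=(70,92),BL=(57,266),BR=(443,287)).items()}
# scene crop: offset 225,165 scale2, crop at row 325
g=lambda u,v:(225+u/2,165+(v-325)/2)
Q={k:onz(S,g(*v),.012)[:2] for k,v in dict(TL=(254,543),TR=(38,578),BR=(24,501)).items()}
L={'TL':(.065,.125),'BL':(-.065,.125),'BR':(-.065,-.155),'TR':(.065,-.155)}
A=np.array([L[k] for k in P]+[L[k] for k in Q]);B=np.array(list(P.values())+list(Q.values()))
a=A-A.mean(0);b=B-B.mean(0)
yaw=np.arctan2((a[:,0]*b[:,1]-a[:,1]*b[:,0]).sum(),(a*b).sum())
R=np.array([[np.cos(yaw),-np.sin(yaw)],[np.sin(yaw),np.cos(yaw)]])
o=B.mean(0)-R@A.mean(0);print('lift',o,yaw);print(np.round((B-(A@R.T+o))*1e3,1))
p,e=tri(T,f(217,74),S,g(155,351));print('knob',p,e)
h=lambda u,v:(145+(u-510)/4,205+v/4)
pts=[onz(T,h(*q),.011) for q in[(658,34),(614,190)]];back=onz(T,h(576,327),.02);front=onz(T,h(609,192),.02)
print('rod tip',pts,'handle',front,back)
print('rodyaw',[np.arctan2(*(x[1::-1])) for x in (pts[0]-pts[1],front-back)])
E
```

```text
lift [0.62753322 0.03215301] -0.0663402097050052
[[-1.7 -2.4]
 [-1.6 -1.1]
 [-6.   1.5]
 [ 2.  -2.9]
 [ 0.5  3.2]
 [ 6.9  1.7]]
knob [0.62512284 0.03402397 0.29368029] 0.0006826254351663479
rod tip [array([0.5817699 , 0.28351731, 0.011     ]), array([0.4691863 , 0.31400696, 0.011     ])] handle [0.46701521 0.31521948 0.02      ] [0.37256611 0.3375506  0.02      ]
rodyaw [np.float64(-0.2644739354031697), np.float64(-0.23217189529331955)]
```

Request:
{"op": "carry_out", "data": {"motion": [[[0.02,0.04,0.03],0.14],[[0.05,0.08,0.06],0.28],[[0.08,0.12,0.09],0.42],[[0.11,0.16,0.12],0.56],[[0.13,0.2,0.15],0.7],[[0.15,0.245,0.17],0.84],[[0.17,0.29,0.18],0.98],[[0.19,0.335,0.18],1.12],[[0.2,0.38,0.18],1.26],[[0.21,0.425,0.18],1.4],[[0.215,0.47,0.18],1.54],[[0.22,0.515,0.18],1.68],[[0.22,0.56,0.18],1.82],[[0.22,0.605,0.18],1.96],[[0.22,0.65,0.18],2.1],[[0.22,0.695,0.18],2.24],[[0.22,0.74,0.18],2.38],[[0.22,0.785,0.17],2.44],[[0.2,0.83,0.15],2.44],[[0.18,0.87,0.13],2.44]], "grip": -1, "squeeze": 55}}

```text
time: 2.15
position: [0.4452, 0.2765, 0.3528]
tool_rot: [-2.511, -1.887, -0.001]
ft_force: [0.7, -0.4, -0.1]
grip_width: 1.001
```

```bash
python3 - <<'E'
from h import *
import pickle
d=shot('wrist','w1.png');pickle.dump(d,open('w1.pkl','wb'))
print(get_state()['position'])
print(proj(d,[[.444,.321,.011],[.5818,.2835,.011],[.372,.338,.011]]))
g=cv2.cvtColor(d['pixels'],cv2.COLOR_BGR2GRAY);print(np.percentile(g,[5,20,50]))
E
```

```text
[0.43794803 0.28424241 0.34985393]
[[304.73397251 158.26871737]
 [304.10588116 241.78756881]
 [303.4619438  109.21070211]]
[ 10.  29. 145.]
```

View pics/w1.png

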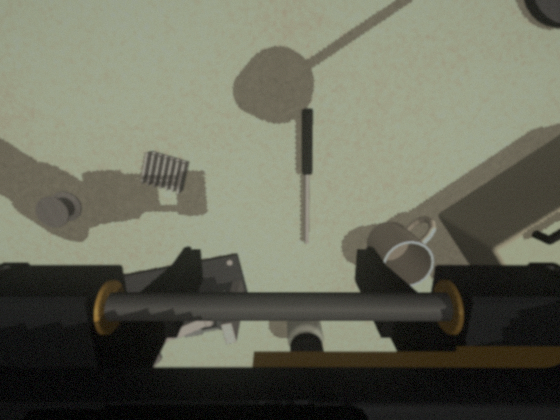

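The wrist view shows the rod upright in the image, handle at (307,110)-(307,174) and tip at (306,241), so the jaws are nearly square to it.

```bash
python3 - <<'E'
from h import *
import pickle
d=pickle.load(open('w1.pkl','rb'))
g=cv2.cvtColor(d['pixels'],cv2.COLOR_BGR2GRAY)
m=np.zeros_like(g);m[104:182,296:320]=(g[104:182,296:320]<50)
n,l,st,ce=cv2.connectedComponentsWithStats(m);i=1+np.argmax(st[1:,4]);ys,xs=np.where(l==i);print(st[i],ce[i])
r0,r1=ys.min(),ys.max()
fit=lambda y: xs[abs(ys-y)<8].mean()
pb=onz(d,(fit(r0+8),r0),.022);pf=onz(d,(fit(r1-8),r1+1),.022);tip=onz(d,(306.5,241.5),.011)
v=tip-pb;v[2]=0;yaw=np.arctan2(v[1],v[0]);u=v/np.linalg.norm(v)
print(pb,pf,tip,'len',np.linalg.norm((pf-pb)[:2]),np.linalg.norm(v),'yaw',yaw)
org=(pb+75e-3*u + pf-25e-3*u)/2;print('origin',org, 'from tip',tip-.145*u)
s=get_state();print(s['position'],'shift',org[:2]-s['position'][:2]);
R=cv2.Rodrigues(s['tool_rot'])[0];print('jaw',np.arctan2(R[1,0],R[0,0]),'turn',yaw+np.pi/2-np.arctan2(R[1,0],R[0,0]))
E
```

```text
[303 110   8  63 338] [305.97928994 135.84615385]
[0.37413672 0.3408855  0.022     ] [0.46481021 0.31539964 0.022     ] [0.58243459 0.28758529 0.011     ] len 0.09418710600252221 0.2150091044570168 yaw -0.2505093709901654
origin [0.44369313 0.32194513 0.022     ] from tip [0.44196058 0.32353042 0.011     ]
[0.43794803 0.28424241 0.34985393] shift [0.00574509 0.03770272]
jaw 1.3014664379947747 turn 0.018820517809956527
```

Request:
{"op": "carry_out", "data": {"motion": [[[-0.001,0.02,-0.03],0.01],[[-0.001,0.046,-0.06],0.02],[[-0.001,0.046,-0.1],0.02],[[-0.001,0.046,-0.14],0.02],[[-0.001,0.046,-0.18],0.02],[[-0.001,0.046,-0.22],0.02],[[-0.001,0.046,-0.25],0.02],[[-0.001,0.046,-0.26],0.02],[[-0.001,0.046,-0.26],0.02],[[-0.001,0.046,-0.26],0.02]]}}

```text
time: 3.2
position: [0.4456, 0.3213, 0.0949]
tool_rot: [2.492, 1.912, 0.003]
ft_force: [-0.4, 0.1, -0.1]
grip_width: 1.0
```

```bash
python3 - <<'E'
from h import *
d=shot('wrist','w2.png')
s=get_state();print(s['position'],s['tool_rot'],s['ft_force'])
print(proj(d,[[.443,.3225,.022],[.582,.2876,.011]]))
g=cv2.cvtColor(d['pixels'],cv2.COLOR_BGR2GRAY)
for r in (60,90,120,150,180,200,220):
  c=np.where(g[r,200:400]<45)[0]; 
  if len(c):
    a,b=c.min()+200,c.max()+200; print(r,a,b,onz(d,((a+b+1)/2,r),.022)[:2])
E
```

```text
[0.44590105 0.32155531 0.09532973] [2.49218282 1.91213704 0.00479083] [ 0.22077175  0.23253489 -0.13239403]
[[278.60174433 218.54404258]
 [281.091179   358.06604266]]
150 272 283 [0.39177619 0.33581788]
180 273 288 [0.4139012  0.33219512]
200 272 288 [0.42887566 0.32780747]
220 272 288 [0.44454877 0.32362298]
```

View pics/w2.png

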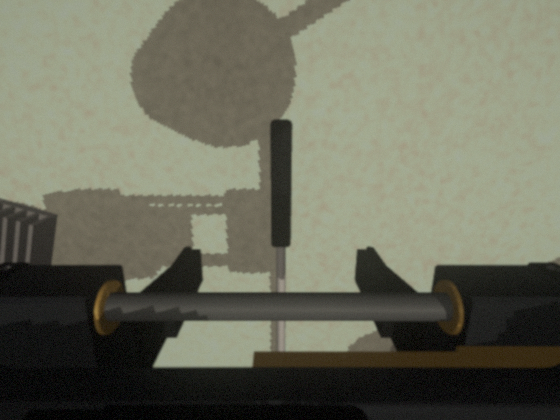

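The handle sits between the fingers (column 281; finger midline about 279), with its front end at row 246 and back end at row 120. I'll descend and grip.

Request:
{"op": "carry_out", "data": {"motion": [[[-0.002,0.001,-0.03],0],[[-0.002,0.001,-0.06],0],[[-0.002,0.001,-0.08],0],[[-0.002,0.001,-0.088],0],[[-0.002,0.001,-0.091],0],[[-0.002,0.001,-0.091],0],[[-0.002,0.001,-0.091],0]]}}

```text
time: 3.95
position: [0.4438, 0.3224, 0.0039]
tool_rot: [2.492, 1.912, 0.004]
ft_force: [-0.2, 0.6, 0.7]
grip_width: 1.001
```

Request:
{"op": "carry_out", "data": {"motion": [[[0,0,0],0],[[0,0,0],0],[[0,0,0],0],[[0,0,0],0],[[0,0,0],0],[[0,0,0],0],[[0,0,0],0],[[0,0,0],0],[[0,0,0],0]], "grip": 1, "squeeze": 55}}

```text
time: 4.85
position: [0.4428, 0.3216, 0.0024]
tool_rot: [-2.492, -1.913, -0.0]
ft_force: [-0.1, -0.4, -0.3]
grip_width: 0.258
```

Request:
{"op": "carry_out", "data": {"motion": [[[0,0,0],0],[[0,0,0],0],[[0,0,0],0],[[0,0,0],0]]}}

```text
time: 5.25
position: [0.4428, 0.3218, 0.0025]
tool_rot: [-2.492, -1.913, -0.0]
ft_force: [0.3, -0.2, -0.3]
grip_width: 0.18
```

Request:
{"op": "carry_out", "data": {"motion": [[[0,0,0.02],0],[[0,0,0.05],0],[[0,0,0.09],0],[[0,0,0.13],0],[[0,-0.01,0.17],0.02],[[0,-0.04,0.18],0.05],[[0,-0.075,0.18],0.09],[[0,-0.11,0.18],0.13],[[-0.001,-0.145,0.18],0.17],[[-0.002,-0.18,0.17],0.196],[[-0.003,-0.21,0.15],0.196],[[-0.003,-0.23,0.135],0.196],[[-0.003,-0.237,0.13],0.196],[[-0.003,-0.237,0.13],0.196],[[-0.003,-0.237,0.13],0.196],[[-0.003,-0.237,0.13],0.196]]}}

```text
time: 6.85
position: [0.4404, 0.0864, 0.1333]
tool_rot: [2.29, 2.15, 0.003]
ft_force: [0.2, -0.0, -1.2]
grip_width: 0.179
```

```bash
python3 - <<'E'
from h import *
import pickle
D={n:shot(n) for n in('scene','top')}
pickle.dump(D,open('d1.pkl','wb'))
s=get_state();print(s['position'],s['tool_rot'],s['ft_force'],s['torque'],s['joint_positions'])
t=D['top']['pixels'];c=D['scene']['pixels']
a=cv2.resize(t[150:250,205:305],None,fx=4,fy=4,interpolation=cv2.INTER_CUBIC)
b=cv2.resize(c[185:285,270:370],None,fx=4,fy=4,interpolation=cv2.INTER_CUBIC)
im=np.hstack([a,b]);cv2.imwrite('pics/c2.png',cv2.convertScaleAbs(im,alpha=1.6))
tip=np.array(s['position'])+np.r_[.145*np.cos(-.066),.145*np.sin(-.066),.0085]
print(tip,proj(D['top'],tip),proj(D['scene'],tip))
E
```

```text
[0.4402089  0.08596582 0.13309943] [2.29072687e+00 2.14923023e+00 1.79559127e-03] [-0.00850999  0.87476323 -1.76413956] [ 0.0580293  -0.17788722 -0.03672158] [ 0.61136287 -0.01999423 -0.84334692  2.01774972 -0.01663964  1.13596452
  1.28218696]
[0.5848932  0.07640277 0.14159943] [[250.05892919 200.98501868]] [[312.03866691 211.188602  ]]
```

View pics/c2.png

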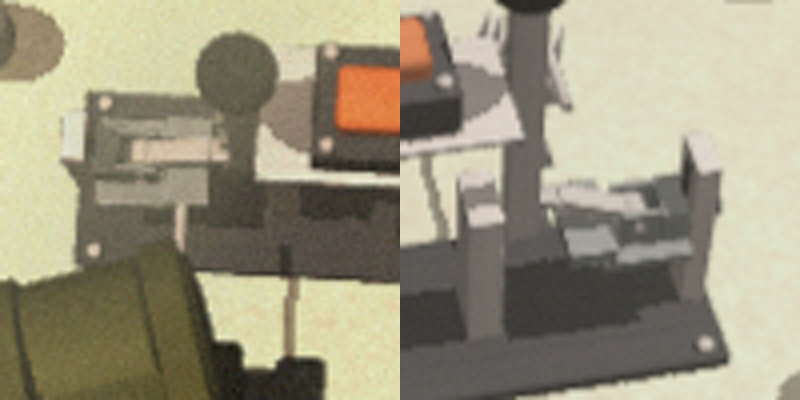

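The left half (top view) shows the shank from crop (180,250) to its tip at (180,205), as predicted. The sill's light sheet has its right edge at crop column 207. In the right half (scene view), the sill's +x edge runs from crop (575,262) to (620,254).

```bash
python3 - <<'E'
from h import *
import pickle
D=pickle.load(open('d1.pkl','rb'));T,S=D['top'],D['scene']
o=np.array([.6265,.033]);yaw=-.066
ex=np.array([np.cos(yaw),np.sin(yaw)]);ey=np.array([-ex[1],ex[0]])
def L(P): q=P[:2]-o; return np.round(np.r_[q@ex,q@ey,P[2]]*1e3,1)
sc=lambda u,v:(270+(u-400)/4,185+v/4); tp=lambda u,v:(205+u/4,150+v/4)
for nm,p in dict(frontL=sc(575,262),frontR=sc(620,254)).items():
    for z in(.08,.09,.1): print(nm,z,L(onz(S,p,z)))
for nm,p in dict(sillnear=tp(207,205),leftnear=tp(97,205),tip=tp(180,205),pawltipR=tp(228,150)).items():
    for z in(.08,.09,.1,.142): print(nm,z,L(onz(T,p,z)))
P=np.array([[x,y] for x,y in[(-33,26),(-33,56),(28,26),(28,56)]])/1e3
for z in(.08,.1): 
  W=np.c_[o+P[:,:1]*ex+P[:,1:]*ey,np.full(4,z)]
  a=proj(T,W);b=proj(S,W);print(z,'top',((a-[205,150])*4).round().tolist(),'scene',((b-[270,185])*4+[400,0]).round().tolist())
E
```

```text
frontL 0.08 [29.2 29.  80. ]
frontL 0.09 [37.1 26.5 90. ]
frontL 0.1 [ 45.1  23.9 100. ]
frontR 0.08 [28.5 57.6 80. ]
frontR 0.09 [36.5 54.8 90. ]
frontR 0.1 [ 44.5  51.9 100. ]
sillnear 0.08 [-31.4  27.2  80. ]
sillnear 0.09 [-33.5  26.6  90. ]
sillnear 0.1 [-35.6  25.9 100. ]
sillnear 0.142 [-44.5  23.3 142. ]
leftnear 0.08 [-34.2 102.3  80. ]
leftnear 0.09 [-36.3 101.   90. ]
leftnear 0.1 [-38.4  99.7 100. ]
leftnear 0.142 [-47.2  94.1 142. ]
tip 0.08 [-32.1  45.6  80. ]
tip 0.09 [-34.2  44.8  90. ]
tip 0.1 [-36.3  44.  100. ]
tip 0.142 [-45.2  40.6 142. ]
pawltipR 0.08 [ 7.6 14.7 80. ]
pawltipR 0.09 [ 5.2 14.2 90. ]
pawltipR 0.1 [  2.7  13.6 100. ]
pawltipR 0.142 [ -7.7  11.5 142. ]
0.08 top [[209.0, 207.0], [165.0, 206.0], [213.0, 121.0], [169.0, 119.0]] scene [[546.0, 189.0], [592.0, 182.0], [570.0, 261.0], [617.0, 254.0]]
0.1 top [[207.0, 201.0], [162.0, 200.0], [211.0, 113.0], [167.0, 111.0]] scene [[547.0, 167.0], [593.0, 160.0], [571.0, 240.0], [619.0, 232.0]]
```

Request:
{"op": "carry_out", "data": {"motion": [[[0.01,-0.001,-0.01],0],[[0.02,-0.002,-0.02],0],[[0.027,-0.002,-0.03],0],[[0.027,-0.002,-0.034],0],[[0.027,-0.002,-0.038],0],[[0.027,-0.002,-0.04],0],[[0.027,-0.002,-0.042],0],[[0.027,-0.002,-0.042],0],[[0.027,-0.002,-0.042],0]]}}

```text
time: 7.85
position: [0.4669, 0.0826, 0.0908]
tool_rot: [2.293, 2.147, 0.0]
ft_force: [-1.4, 0.0, -1.1]
grip_width: 0.18
```

Request:
{"op": "carry_out", "data": {"motion": [[[0,0,-0.001],0],[[0,0,-0.002],0],[[0,0,-0.003],0],[[0,0,-0.004],0],[[0,0,-0.004],0],[[0,0,-0.004],0]]}}

```text
time: 8.45
position: [0.4667, 0.0827, 0.0864]
tool_rot: [-2.293, -2.147, -0.0]
ft_force: [-0.1, -0.1, -1.0]
grip_width: 0.179
```

Request:
{"op": "carry_out", "data": {"motion": [[[0,0,-0.001],0],[[0,0,-0.002],0],[[0,0,-0.003],0],[[0,0,-0.003],0],[[0,0,-0.003],0]]}}

```text
time: 8.95
position: [0.4668, 0.0827, 0.0834]
tool_rot: [-2.293, -2.147, -0.0]
ft_force: [0.9, 1.5, -1.6]
grip_width: 0.18
```

```bash
python3 -c "
from h import *
s=get_state();print(s['position'],s['ft_force'],s['torque'])"
```

```text
[0.46675458 0.08267829 0.08341253] [ 0.89359019  1.45691042 -1.61831594] [ 0.08387642 -0.15020544 -0.00505766]
```

Request:
{"op": "carry_out", "data": {"motion": [[[0,0,-0.001],0],[[0,0,-0.002],0],[[0,0,-0.002],0],[[0,0,-0.002],0]]}}

```text
time: 9.35
position: [0.4669, 0.0827, 0.0816]
tool_rot: [2.293, 2.147, 0.0]
ft_force: [-1.0, -0.3, 0.6]
grip_width: 0.181
```

```bash
python3 -c "
from h import *
s=get_state();print(s['position'],s['ft_force'],s['torque'])"
```

```text
[0.46690892 0.08267675 0.08161409] [-1.02190449 -0.30933695  0.6003457 ] [ 0.0752219  -0.20561716 -0.03670336]
```

Request:
{"op": "carry_out", "data": {"motion": [[[0,0,-0.001],0],[[0,0,-0.001],0],[[0,0,-0.001],0]]}}

```text
time: 9.65
position: [0.467, 0.0827, 0.0807]
tool_rot: [2.293, 2.147, 0.001]
ft_force: [-1.0, 0.4, 2.7]
grip_width: 0.173
```

```bash
python3 -c "
from h import *
s=get_state();print(s['position'],s['ft_force'],s['torque'])"
```

```text
[0.46696956 0.08273218 0.08066846] [-0.9961027   0.35250903  2.72554315] [ 0.08426539 -0.23580468 -0.0091917 ]
```

Request:
{"op": "carry_out", "data": {"motion": [[[0,0,-0.001],0],[[0,0,-0.001],0],[[0,0,-0.001],0]]}}

```text
time: 9.95
position: [0.4669, 0.0826, 0.0795]
tool_rot: [2.293, 2.147, 0.0]
ft_force: [-1.5, -0.1, 3.5]
grip_width: 0.177
```

```bash
python3 -c "
from h import *
s=get_state();print(s['position'],s['ft_force'],s['torque'])"
```

```text
[0.46692172 0.0826115  0.07953773] [-1.48380977 -0.11840866  3.544286  ] [ 0.01795511 -0.28088607 -0.06996325]
```

Request:
{"op": "carry_out", "data": {"motion": [[[0,0,-0.001],0],[[0,0,-0.001],0],[[0,0,-0.001],0]]}}

```text
time: 10.25
position: [0.4668, 0.0826, 0.0784]
tool_rot: [2.293, 2.147, 0.0]
ft_force: [-2.4, -0.7, 2.5]
grip_width: 0.178
```

```bash
python3 -c "
from h import *
s=get_state();print(s['position'],s['ft_force'],s['torque'])"
```

```text
[0.4668491  0.082576   0.07843901] [-2.36487816 -0.69297935  2.5452001 ] [-0.06786535 -0.37660935 -0.05068885]
```

Request:
{"op": "carry_out", "data": {"motion": [[[0,0,0.001],0],[[0,0,0.001],0],[[0,0,0.001],0]]}}

```text
time: 10.55
position: [0.4668, 0.0826, 0.0794]
tool_rot: [2.293, 2.147, 0.0]
ft_force: [-0.4, -0.9, 0.7]
grip_width: 0.179
```

```bash
python3 -c "
from h import *
s=get_state();print(s['position'],s['ft_force'],s['torque'])"
```

```text
[0.46682956 0.08257121 0.07937578] [-0.4166965  -0.94493466  0.67855048] [-0.01968219 -0.40445865 -0.06919607]
```

Request:
{"op": "carry_out", "data": {"motion": [[[0,0,0.001],0],[[0,0,0.001],0],[[0,0,0.001],0]]}}

```text
time: 10.85
position: [0.4666, 0.0827, 0.0803]
tool_rot: [-2.293, -2.147, 0.0]
ft_force: [0.8, 0.8, -1.0]
grip_width: 0.183
```

```bash
python3 -c "
from h import *
s=get_state();print(s['position'],s['ft_force'],s['torque'])"
```

```text
[0.46662907 0.08266219 0.08028018] [ 0.80859621  0.82148509 -0.95239393] [ 0.03626396 -0.2998192   0.01909236]
```

Request:
{"op": "carry_out", "data": {"motion": [[[0,0,0.001],0],[[0,0,0.001],0],[[0,0,0.001],0]]}}

```text
time: 11.15
position: [0.4665, 0.0827, 0.0813]
tool_rot: [-2.293, -2.147, 0.0]
ft_force: [0.3, 0.5, -1.7]
grip_width: 0.179
```

```bash
python3 -c "
from h import *
s=get_state();print(s['position'],s['ft_force'],s['torque'])
d=shot('scene');t=shot('top');c=d['pixels']
s=get_state();print(s['position'],s['ft_force'],s['torque'])
b=cv2.resize(c[160:270,270:370],None,fx=5,fy=5,interpolation=cv2.INTER_CUBIC)
b2=cv2.resize(t['pixels'][160:240,225:275],None,fx=6,fy=6,interpolation=cv2.INTER_CUBIC)
im=np.zeros((550,800,3),np.uint8);im[:550,:500]=b;im[:480,500:800]=b2
cv2.imwrite('pics/c3.png',cv2.convertScaleAbs(im,alpha=1.6))
"
```

```text
[0.46645853 0.08274152 0.08128111] [ 0.32624795  0.52418223 -1.68864   ] [ 0.0741523  -0.13836721 -0.01209363]
[0.4665376  0.08268874 0.08130939] [ 0.08490071 -0.27303842 -0.96844408] [ 0.10649277 -0.16761878 -0.01728537]
```

View pics/c3.png

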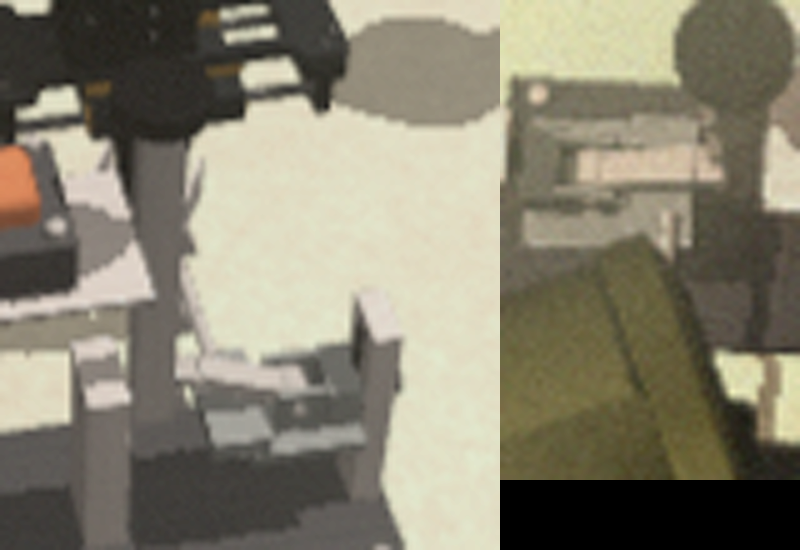

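The shank tip stands at (668,212) in the right half, on the sill just in front of the pawl, lift y about 38 mm. Contact came and went at TCP z ≈ 0.081, so the sill is at about 85 mm and the pin at about 87 mm. I'll rise slightly and slide in.

Request:
{"op": "carry_out", "data": {"motion": [[[0,0,0.0007],0],[[0.003,0,0.0007],0],[[0.006,0,0.0007],0],[[0.009,-0.0005,0.0007],0],[[0.012,-0.001,0.0007],0],[[0.014,-0.001,0.0007],0],[[0.014,-0.001,0.0007],0]]}}

```text
time: 11.95
position: [0.4811, 0.0817, 0.0821]
tool_rot: [-2.293, -2.147, -0.001]
ft_force: [-1.2, 0.1, -1.2]
grip_width: 0.18
```

```bash
python3 -c "
from h import *
s=get_state();print(s['position'],s['ft_force'],s['torque'])"
```

```text
[0.48110881 0.08169901 0.08214459] [-1.19765776  0.14477601 -1.19717983] [ 0.08953089 -0.14333777  0.04091821]
```

Request:
{"op": "carry_out", "data": {"motion": [[[0.003,0,0],0],[[0.006,0,0],0],[[0.009,-0.0005,0],0],[[0.012,-0.001,0],0],[[0.015,-0.001,0],0],[[0.018,-0.001,0],0],[[0.02,-0.001,0],0],[[0.02,-0.001,0],0]]}}

```text
time: 12.75
position: [0.501, 0.0807, 0.0821]
tool_rot: [-2.293, -2.147, -0.0]
ft_force: [0.1, 0.3, -1.3]
grip_width: 0.175
```

```bash
python3 -c "
from h import *
s=get_state();print(s['position'],s['ft_force'],s['torque'])"
```

```text
[0.50102878 0.08073183 0.08214781] [ 0.11296826  0.26770016 -1.31187432] [ 0.11333701 -0.16552773 -0.02247351]
```

Request:
{"op": "carry_out", "data": {"motion": [[[0,0,0.001],0],[[0,0,0.002],0],[[0,0.001,0.004],0],[[0,0.0015,0.006],0],[[0,0.002,0.008],0],[[0,0.0027,0.01],0],[[0,0.004,0.0125],0],[[0,0.0055,0.015],0],[[0.0005,0.0072,0.0175],0],[[0.0005,0.0072,0.0175],0],[[0.0005,0.0072,0.0175],0]]}}

```text
time: 13.85
position: [0.5015, 0.0879, 0.0998]
tool_rot: [2.293, 2.147, 0.001]
ft_force: [-0.4, -1.3, -1.6]
grip_width: 0.18
```

```bash
python3 -c "
from h import *
s=get_state();print(s['position'],s['ft_force'],s['torque'])
d=shot('scene');c=d['pixels']
b=cv2.resize(c[190:270,290:370],None,fx=5,fy=5,interpolation=cv2.INTER_CUBIC)
cv2.imwrite('pics/c4.png',cv2.convertScaleAbs(b,alpha=1.6))
"
```

```text
[0.5015193  0.08791997 0.09982757] [-0.35795734 -1.28659765 -1.59687702] [ 0.08175172 -0.145042   -0.04333234]
```

View pics/c4.png

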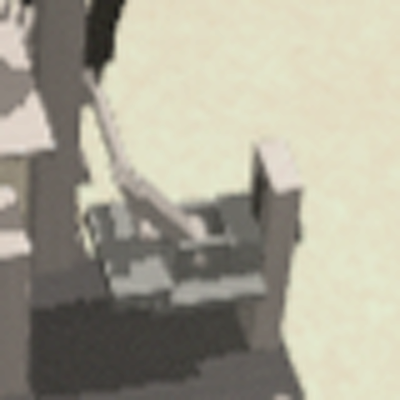

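The pawl now slopes at about 55° from (195,235) to (122,170), with the rod tip below it at (150,230). I'll continue along the arc.

Request:
{"op": "carry_out", "data": {"motion": [[[0,0.002,0.002],0],[[0,0.0042,0.004],0],[[0.0004,0.0064,0.006],0],[[0.0006,0.009,0.0076],0],[[0.0007,0.0113,0.009],0],[[0.001,0.014,0.01],0],[[0.0011,0.0168,0.011],0],[[0.0013,0.0195,0.0117],0],[[0.0015,0.0225,0.0123],0],[[0.0017,0.025,0.0124],0],[[0.0018,0.0275,0.0124],0],[[0.0018,0.0275,0.0124],0],[[0.0018,0.0275,0.0124],0],[[0.0018,0.0275,0.0124],0]]}}

```text
time: 15.3
position: [0.5031, 0.1152, 0.112]
tool_rot: [-2.293, -2.147, 0.0]
ft_force: [0.0, -0.3, -0.4]
grip_width: 0.18
```

```bash
python3 -c "
from h import *
s=get_state();print(s['position'],s['ft_force'],s['torque'])
d=shot('scene');c=d['pixels'];t=shot('top')['pixels']
b=cv2.resize(c[190:270,290:370],None,fx=5,fy=5,interpolation=cv2.INTER_CUBIC)
b2=cv2.resize(t[155:235,210:290],None,fx=5,fy=5,interpolation=cv2.INTER_CUBIC)
cv2.imwrite('pics/c5.png',cv2.convertScaleAbs(np.hstack([b,b2]),alpha=1.6))
"
```

```text
[0.5030702  0.11522339 0.11202669] [ 0.01038051 -0.34813704 -0.42200832] [ 0.07274293 -0.16356299  0.01288557]
```

View pics/c5.png

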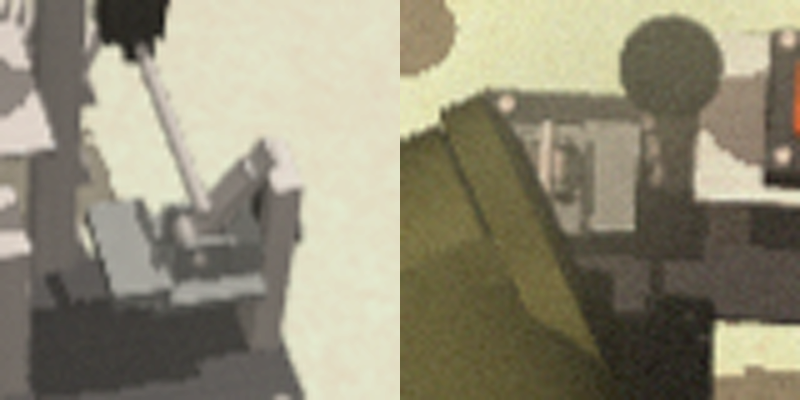

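The pawl now lies back on its post, (195,235) to (265,145), and the rod is free of it. I'll withdraw and lay the rod back in its old place.

Request:
{"op": "carry_out", "data": {"motion": [[[-0.005,0.0005,0.003],0],[[-0.015,0.001,0.006],0],[[-0.03,0.002,0.008],0],[[-0.045,0.003,0.008],0],[[-0.06,0.004,0.012],0],[[-0.06,0.01,0.03],0],[[-0.06,0.03,0.05],-0.02],[[-0.06,0.065,0.068],-0.05],[[-0.06,0.1,0.068],-0.09],[[-0.06,0.135,0.068],-0.13],[[-0.06,0.17,0.06],-0.17],[[-0.06,0.195,0.04],-0.196],[[-0.06,0.206,0.01],-0.196],[[-0.06,0.207,-0.025],-0.196],[[-0.06,0.207,-0.06],-0.196],[[-0.06,0.207,-0.08],-0.196],[[-0.06,0.207,-0.09],-0.196],[[-0.06,0.207,-0.095],-0.196],[[-0.06,0.207,-0.095],-0.196],[[-0.06,0.207,-0.095],-0.196]]}}

```text
time: 17.4
position: [0.4439, 0.3229, 0.0184]
tool_rot: [2.492, 1.912, 0.003]
ft_force: [-0.2, -0.9, -0.8]
grip_width: 0.18
```

```bash
python3 -c "
from h import *
s=get_state();print(s['position'],s['tool_rot'],s['ft_force'],s['torque'])"
```

```text
[0.44386579 0.32288937 0.01835496] [2.4921752  1.91202032 0.00345402] [-0.22102384 -0.92429351 -0.83505544] [ 0.05934861 -0.11678814  0.0095721 ]
```

Request:
{"op": "carry_out", "data": {"motion": [[[0,0,-0.004],0],[[0,0,-0.008],0],[[0,0,-0.011],0],[[0,0,-0.0125],0],[[0,0,-0.0135],0],[[0,0,-0.0143],0],[[0,0,-0.0143],0],[[0,0,-0.0143],0]]}}

```text
time: 18.2
position: [0.443, 0.3224, 0.003]
tool_rot: [2.492, 1.913, -0.0]
ft_force: [-1.2, -0.7, 2.6]
grip_width: 0.181
```

Request:
{"op": "carry_out", "data": {"motion": [[[0,0,0],0],[[0,0,0],0],[[0,0,0],0],[[0,0,0],0],[[0,0,0],0],[[0,0,0],0],[[0,0,0],0],[[0,0,0],0],[[0,0,0],0],[[0,0,0],0]], "grip": 0.2}}

```text
time: 19.2
position: [0.4431, 0.3224, 0.0028]
tool_rot: [-2.492, -1.912, -0.0]
ft_force: [0.7, 0.4, 0.2]
grip_width: 0.402
```

Request:
{"op": "carry_out", "data": {"motion": [[[0,0,0.015],0],[[0,0,0.045],0],[[0,0,0.09],0],[[0,0,0.135],0],[[0,0,0.18],0],[[0.005,-0.01,0.22],0],[[0.015,-0.025,0.26],0],[[0.03,-0.05,0.3],0],[[0.05,-0.08,0.33],0],[[0.07,-0.115,0.345],0],[[0.09,-0.15,0.345],0],[[0.112,-0.185,0.345],0],[[0.135,-0.22,0.345],0],[[0.157,-0.25,0.345],0],[[0.173,-0.275,0.345],0],[[0.183,-0.289,0.345],0],[[0.183,-0.289,0.345],0],[[0.183,-0.289,0.345],0]], "grip": 0.2}}

```text
time: 21.0
position: [0.6253, 0.0354, 0.3483]
tool_rot: [-2.489, -1.914, -0.001]
ft_force: [-1.2, 0.6, 0.7]
grip_width: 0.403
```

Request:
{"op": "carry_out", "data": {"motion": [[[0,0,-0.005],0],[[0,0,-0.01],0],[[0,0,-0.015],0],[[0,0,-0.02],0],[[0,0,-0.02],0],[[0,0,-0.02],0],[[0,0,-0.02],0],[[0,0,-0.02],0],[[0,0,-0.02],0],[[0,0,-0.02],0]], "grip": 1, "squeeze": 20}}

```text
time: 22.0
position: [0.6262, 0.0334, 0.3279]
tool_rot: [2.492, 1.912, 0.001]
ft_force: [0.9, 0.6, -0.2]
grip_width: 0.006
```

```bash
python3 -c "
from h import *
d=shot('scene');c=d['pixels'];t=shot('top')['pixels']
s=get_state();print(s['position'],s['ft_force'],s['torque'],s['grip_width'])
b=cv2.resize(c[120:300,225:375],None,fx=3,fy=3,interpolation=cv2.INTER_CUBIC)
b2=cv2.resize(t[150:290,130:305],None,fx=2,fy=2,interpolation=cv2.INTER_CUBIC)
im=np.zeros((540,800,3),np.uint8);im[:,:450]=b;im[:280,450:]=b2
cv2.imwrite('pics/c6.png',cv2.convertScaleAbs(im,alpha=1.5))
"
```

```text
[0.6260986  0.0333935  0.32779134] [-0.14314371  0.60694924  0.47381343] [ 0.10926801 -0.11974785  0.01008226] 0.004208044928432609
```

View pics/c6.png

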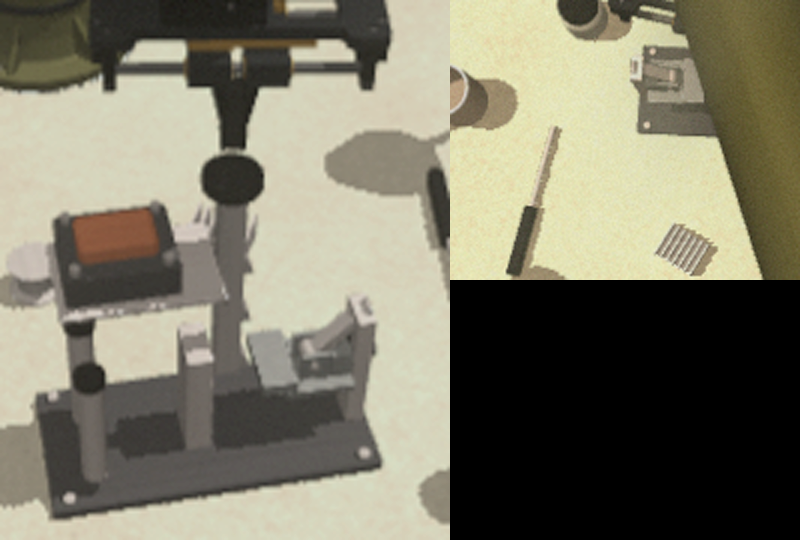

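The shut fingers stand centred over the knob at (232,178). The pawl is leaning back on its post, and the rod lies flat at its old place.

Request:
{"op": "carry_out", "data": {"motion": [[[0,0,-0.006],0],[[0,0,-0.012],0],[[0,0,-0.018],0],[[0,0,-0.022],0],[[0,0,-0.024],0],[[0,0,-0.026],0],[[0,0,-0.027],0],[[0,0,-0.028],0],[[0,0,-0.029],0],[[0,0,-0.03],0],[[0,0,-0.031],0],[[0,0,-0.032],0],[[0,0,-0.033],0]]}}

```text
time: 23.4
position: [0.6262, 0.0334, 0.295]
tool_rot: [2.492, 1.912, 0.001]
ft_force: [-0.8, -0.7, 3.6]
grip_width: 0.011
```

Request:
{"op": "carry_out", "data": {"motion": [[[0,0,-0.001],0],[[0,0,-0.002],0],[[0,0,-0.003],0],[[0,0,-0.004],0],[[0,0,-0.005],0],[[0,0,-0.006],0]]}}

```text
time: 24.0
position: [0.6262, 0.0334, 0.2887]
tool_rot: [2.492, 1.913, 0.001]
ft_force: [-0.8, 0.0, 4.1]
grip_width: 0.006
```

Request:
{"op": "carry_out", "data": {"motion": [[[0,0,-0.001],0],[[0,0,-0.002],0],[[0,0,-0.003],0],[[0,0,-0.004],0],[[0,0,-0.005],0],[[0,0,-0.006],0]]}}

```text
time: 24.6
position: [0.6262, 0.0334, 0.2827]
tool_rot: [2.492, 1.912, 0.001]
ft_force: [0.2, 0.4, 3.2]
grip_width: 0.009
```

Steady at 3–4 N. I'll continue, a little faster.

Request:
{"op": "carry_out", "data": {"motion": [[[0,0,-0.0015],0],[[0,0,-0.003],0],[[0,0,-0.0045],0],[[0,0,-0.006],0],[[0,0,-0.0075],0],[[0,0,-0.009],0],[[0,0,-0.0105],0],[[0,0,-0.012],0],[[0,0,-0.0135],0],[[0,0,-0.015],0],[[0,0,-0.0165],0],[[0,0,-0.018],0]]}}

```text
time: 25.8
position: [0.6262, 0.0334, 0.2647]
tool_rot: [2.492, 1.912, 0.0]
ft_force: [1.5, 1.2, 2.9]
grip_width: 0.009
```

Request:
{"op": "carry_out", "data": {"motion": [[[0,0,-0.0015],0],[[0,0,-0.003],0],[[0,0,-0.0045],0],[[0,0,-0.006],0],[[0,0,-0.0075],0],[[0,0,-0.009],0],[[0,0,-0.0105],0],[[0,0,-0.012],0],[[0,0,-0.0135],0],[[0,0,-0.015],0],[[0,0,-0.0165],0],[[0,0,-0.018],0]]}}

```text
time: 27.0
position: [0.6262, 0.0334, 0.2467]
tool_rot: [2.492, 1.913, 0.0]
ft_force: [1.8, 0.7, 4.2]
grip_width: 0.007
```

Request:
{"op": "carry_out", "data": {"motion": [[[0,0,-0.0015],0],[[0,0,-0.003],0],[[0,0,-0.0045],0],[[0,0,-0.006],0],[[0,0,-0.0075],0],[[0,0,-0.009],0],[[0,0,-0.0105],0],[[0,0,-0.012],0]]}}

```text
time: 27.8
position: [0.6261, 0.0334, 0.2347]
tool_rot: [2.492, 1.912, 0.0]
ft_force: [2.8, 0.3, 3.8]
grip_width: 0.007
```

Request:
{"op": "carry_out", "data": {"motion": [[[0,0,-0.001],0],[[0,0,-0.002],0],[[0,0,-0.003],0],[[0,0,-0.004],0],[[0,0,-0.005],0],[[0,0,-0.006],0],[[0,0,-0.0065],0]]}}

```text
time: 28.5
position: [0.626, 0.0334, 0.2281]
tool_rot: [-2.492, -1.912, 0.0]
ft_force: [2.9, 0.9, 4.5]
grip_width: 0.007
```

Request:
{"op": "carry_out", "data": {"motion": [[[0,0,-0.0005],0],[[0,0,-0.001],0],[[0,0,-0.001],0]]}}

```text
time: 28.8
position: [0.6259, 0.0333, 0.2271]
tool_rot: [-2.492, -1.912, 0.0]
ft_force: [2.0, 1.0, 3.1]
grip_width: 0.005
```

Request:
{"op": "carry_out", "data": {"motion": [[[0,0,-0.0005],0],[[0,0,-0.001],0],[[0,0,-0.001],0]]}}

```text
time: 29.1
position: [0.6259, 0.0333, 0.2265]
tool_rot: [2.492, 1.912, -0.0]
ft_force: [1.5, -0.2, 5.1]
grip_width: 0.004
```

Request:
{"op": "carry_out", "data": {"motion": [[[0,0,-0.0004],0],[[0,0,-0.0004],0],[[0,0,-0.0004],0]]}}

```text
time: 29.4
position: [0.626, 0.0333, 0.2265]
tool_rot: [2.492, 1.912, -0.0]
ft_force: [1.2, 0.2, 7.1]
grip_width: 0.004
```

Request:
{"op": "carry_out", "data": {"motion": [[[0,0,-0.0004],0],[[0,0,-0.0004],0],[[0,0,-0.0004],0]]}}

```text
time: 29.7
position: [0.626, 0.0333, 0.2265]
tool_rot: [2.492, 1.912, -0.0]
ft_force: [1.3, -0.1, 9.0]
grip_width: 0.01
```

The stop is hard: height fixed at 0.2265 while the force rises to 9 N. I'll back off and check.

Request:
{"op": "carry_out", "data": {"motion": [[[0,0,0.001],0],[[0,0,0.004],0],[[0,0,0.012],0],[[0,0,0.03],0],[[0,0,0.06],0],[[0,0,0.09],0],[[0,0,0.12],0],[[-0.03,0,0.13],0],[[-0.07,0,0.13],0],[[-0.11,0,0.13],0],[[-0.14,0,0.13],0],[[-0.15,0,0.13],0],[[-0.15,0,0.13],0],[[-0.15,0,0.13],0],[[-0.15,0,0.13],0]]}}

```text
time: 31.2
position: [0.4765, 0.0333, 0.3553]
tool_rot: [-2.491, -1.912, -0.0]
ft_force: [-0.2, 0.1, 0.1]
grip_width: 0.003
```

```bash
python3 -c "
from h import *
import pickle
d=shot('scene');c=d['pixels'];T=shot('top');t=T['pixels']
s=get_state();print(s['position'],s['ft_force'],s['time'])
b=cv2.resize(c[120:300,225:415],None,fx=2.1,fy=2.1,interpolation=cv2.INTER_CUBIC)
b2=cv2.resize(t,(400,300),interpolation=cv2.INTER_AREA)
im=np.zeros((400,800,3),np.uint8);im[:b.shape[0],:b.shape[1]]=b;im[:300,400:]=b2
cv2.imwrite('pics/c7.png',cv2.convertScaleAbs(im,alpha=1.5))
"
```

```text
[0.47655676 0.03345737 0.35512944] [0.60411873 0.26750507 0.19657673] 31.3
```

View pics/c7.png

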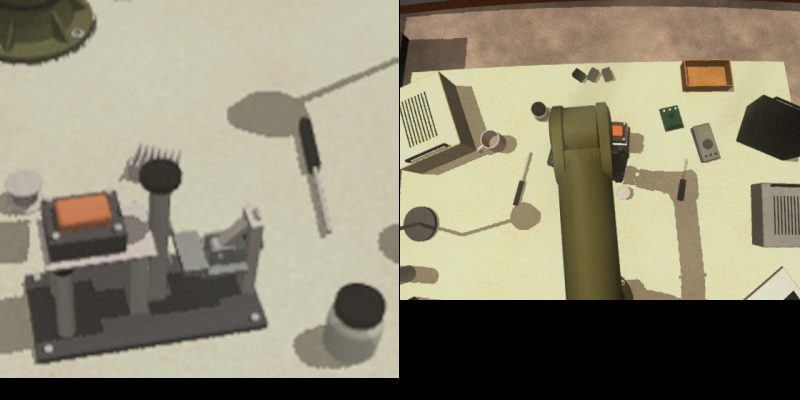

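The shelf sits on its posts with the knob low at (160,177), the pawl leans back on its post at (250,215), the rod lies flat, and nothing else has moved. I'll hand in the job.

```bash
python3 -c "
from h import *
ticket.close_job()"
```

```text
the job is handed in; nothing more can be done
```

The job is handed in at about 31 s of the 72 s allowed; the hand-in gave no verdict.

- **Pawl:** I gripped the rod by its handle and felt the sill at about 85 mm. The peak was about 4 to 5 N on the rod. I slid the shank under the pawl and swung it over in an arc about the pin. In the last picture the pawl leans back on its post.
- **Rod:** I laid it back at its original place, and it shows flat on the bench.
- **Shelf:** I pressed the knob down at 10 to 15 mm/s with 3 to 5 N. It came to a hard stop at 226.5 mm, against 226 mm expected, and I let the force rise to 9 N before backing off.
- **Final checks:** The shelf is down. By eye, the bystanders look unmoved, though I did not measure them, and the heatsink was hidden behind the arm. The gripper is well clear, with wrist force near zero.
- **Disagreements:** The scene image put the sill at about 80 mm, but I used the felt 85 mm. The rod may have slipped up to about 0.7 mm in the grip while I felt for the sill, with no effect on the fit.

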